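# Lay the tamper in the seed caddy and flip the lid shut

### The arm

A 6-joint arm with a two-finger parallel gripper is mounted at the origin on the work surface. World frame = base frame: x ahead of the robot, y to its left, z up, the work surface at z = 0. Lengths are in mm, angles in rad, forces in N, time in s.
With the tool pointing down it reaches from about 300 to 950 mm from the base axis. Payload 3.1 kg.
Tool frame: the origin (TCP) lies on the centre line of the jaws, within the pads' length; the fingertips stand 14 mm ahead of it and the grasp point (between the pads) lies 5 mm behind it; z points along the fingers, y is the line along which they close (so a half turn about z gives the same grasp; the last joint's range is limited). The gripper opens to 85 mm and grips with 20 to 120 N. Pads are 22 mm wide; open, the fingers measure 114 mm over their backs; the gripper's body (76 mm by 85 mm) begins 54 mm behind the grasp point. The pads swing forward as they close: fully open they stand 13 mm farther back than shut.
Start: joints at [1.136, 0.308, 1.634, -0, 1.2, -0.07], TCP at [223.002, 583.868, 245.272] pointing down, gripper open.
Joint ranges: [-3.06, 3.06], [-0.79, 1.96], [0.05, 2.63], [-1.19, 4.34], [0.05, 2.64], [-2.94, 2.94]. Speed limits (rad/s): [2.79, 2.79, 3.14, 3.14, 3.14, 3.14].

### API

Orientations are given as a unit quaternion [w, x, y, z].
In Python, from plant import manip gives the robot as it stands. The module is installed in compiled form; this text tells all that it offers.
- The arm moves only by the tool jog_arm, never from a script. Its argument "plan" is a list that holds one entry, the list of rows, each a list of 7 numbers: the shift along the world's x, y, z normalised to -1 to 1, where 1 is 0.25 m, then the turn, a rotation vector about the world's x, y, z normalised to -1 to 1, where 1 is 180 degrees, then the closure, from 0 (fully open) to 1 (shut). In form: [[[tx, ty, tz, ax, ay, az, fingers], ...]]. A call has 1 to 20 rows; each row is the pose to reach, as a shift and turn from the pose commanded when the call began, turning the shorter way round; what a row does not reach only later rows make up. A row lasts 1/10 s, in which the tool goes at most 50 mm and 8.59 degrees, less where a joint would pass 70% of its speed; a pose out of reach is approached as far as the arm can. A call with a number of a shift or a turn outside -1 to 1 is refused whole. A call with a gripper value outside its range is refused whole. The fingers move at their own pace and stop on an object; the grip force is fixed at half the most. Time passes only in rows, so rows that repeat a pose let the fingers close. It gives the time, the measured TCP pose, the force, the opening and the grip force at its end, in the units of the state.
- manip.sense(): the state, without advancing time (a new reading comes with each control period).
- manip.snapshot(name): name is "scene" or "top"; returns (picture, depth): 480x640x3 uint8, red, green, blue; 480x640 float32, mm along the optical axis (not along the pixel's ray), 0 where there is no reading.
- manip.get_calibration(name): a dict with "mtx" (3x3 intrinsics, pixels), "origin" and "orientation" of the camera in the world. Camera axes: x right, y down, z forward; pixel columns grow to the right and rows downward; lengths in mm; the calibration is good to about 2 mm. A picture is of the moment at which its call begins. get_calibration takes no time and is no camera call.
- manip.finish_job(): hands the job in; it is judged then, once.
Trained networks look in the newest picture that a camera, given by its name, has taken for a name from the list of things; names that differ only in an ending like _2 or _b are one class to them, and where a whole thing is asked for, a point or a joint stands for the part that bears it (a point fixed in the world has none). Each returns a list of dicts, best first, with "conf" (0 to 1); they miss things now and then, are a little off and sometimes report something else, mostly with a low value. They report only what shows in the picture. A call takes as long as a camera call. They do not tell look-alikes from the thing itself.
- manip.boxes_of(camera, thing): "at" ([row, column] as shares, 0 to 1, of the picture: columns of its width, rows of its height, amid what is visible of it).
- manip.regions_of(camera, thing): "region" (480x640 bool, what is visible of it) and "at" ([row, column] as shares, 0 to 1, of the picture: columns of its width, rows of its height, amid what is visible of it).
- manip.spot_point(camera, thing): "at" ([row, column] as shares, 0 to 1, of the picture: columns of its width, rows of its height: a listed point, or the origin of a listed thing).
The state is a dict: "t": time; "qpos": joint angles; "joint_vel": joint speeds; "tau": joint torques, N m; "ee_pos": TCP position; "eef_rot": TCP orientation; "wrist_force": force on the tool from outside, world axes, zero at the start; "moment": the same for the moment, N m; "width": finger opening in mm; "grasp_force": force on a finger pad.
Only numpy, scipy, OpenCV 4.12 (cv2) and the standard library are available. Lean on these libraries where they do the work, as an engineer would, in place of code of your own. Each camera call takes 0.05 s, during which the arm holds its last target. There are 200 camera calls.

### The job

Pack up the seed caddy: push the standing wooden tamper over with the fingers so that it lies down inside the caddy, then push the open clear lid over from behind so that it snaps fully shut on top of it. Only push: do not lift or carry the tamper, and leave the three white pots and the yellow hand fork where they are.

Things in the scene. Friction and masses are not known exactly. Their poses are not given: they have to be found in the camera images.
- caddy: green open-topped plastic seed caddy, fixed on a steel plank whose top is 20 mm above the work surface. Outer 136 (x) x 260 (y) x 74 (z) mm, walls and floor 5 mm: inside 126 x 250 mm, 69 mm deep. Origin at the centre of its underside, x to its hinge side (away from the robot), y along its length, z up; turned by up to 0.3 rad
- lid (a joint): angle of the caddy's lid: 0 fully shut, 1.57 upright, starts 1.7 to 1.95 (leaning back, away from the robot), stop at 2.0. Hinge line along the caddy's y at caddy x = +68 mm, z = 74 mm (the lid's underside). Sprung hinge with friction: the lid stays put leaning back or upright, but once pushed forward below about 1.2 rad it snaps shut by itself if nothing is in the way
- lid_edge (a point): middle of the lid's free edge, 136 mm from the hinge, halfway through its thickness; moves with the lid. The lid is a clear pane in a green frame, 136 x 260 mm, 8 mm thick, 150 g; pushing it over at this edge takes about 1 N
- tamper: loose wooden tamper, about 200 g (varies), 160 mm tall: square foot 56 x 56 x 22 mm, handle 24 mm in diameter, knob on top 32 mm in diameter and 28 mm tall. Starts standing on the caddy's inner floor, 82 to 95 mm from the middle towards the caddy's +y end. Origin at the centre of the foot's underside, z along the handle
- tamper_top (a point): centre of the top of the tamper's knob, 160 mm from its underside. The tamper topples by itself once it leans some 25 degrees; toppled towards the caddy's -y end it has room to lie flat inside
- pot1: white ceramic plant pot, nearest the caddy on its -y side, loose, rim 84 mm across, 85 mm tall, standing on the plank; origin at the centre of its underside, z up. A bystander
- pot2: white ceramic plant pot, middle of the row, loose, rim 84 mm across, 85 mm tall, standing on the plank; origin at the centre of its underside, z up. A bystander
- pot3: white ceramic plant pot, last of the row, loose, rim 84 mm across, 85 mm tall, standing on the plank; origin at the centre of its underside, z up. A bystander
- fork: yellow plastic hand fork, 246 mm long, 60 mm wide, 26 mm thick, lying on the plank on the caddy's +y side; origin on its underside 113 mm from the handle's end, x towards the tines. A bystander
There are look-alikes about, which are no part of the job. Of the things that look like the tamper, the smallest one is meant.

How it is judged:
By the outcome, as a careful person would: the job done as asked, in the order asked, and still so for the second after the job is handed in, with the robot touching nothing.
It also fails if it takes over 42 s, if anything falls off the work surface, if the arm or the gripper's body presses on something with over 40 N, if the wrist force passes 120 N, or if a joint passes its speed limit or range.

## Working session

There is one attempt and no reset: what is moved stays moved. The work goes in short steps, Python scripts to look and compute and a tool call to move; the robot and the scene stay as the last step left them, time stands still between calls to the robot, and variables do not carry over. Pictures are saved under pics/ and viewed, at most 10 in all, crops included, and the job is handed in when it is done.

Besides the shell and the picture viewer there is one more tool, called after "Emit:" as name([rows], argument=value, ...), one row to a line, values as JSON. jog_arm: Moves the arm, as the interface text tells. Its arguments: {"type":"object","properties":{"plan":{"type":"array"}},"required":["plan"]}

```bash
mkdir -p pics; cat > h.py <<'E'
import numpy as np, cv2
from scipy.spatial.transform import Rotation as R
from plant import manip
def cal(c):
    k=manip.get_calibration(c); q=np.array(k["orientation"],float)
    Rm=R.from_quat(np.r_[q[1:],q[0]]).as_matrix() if q.size==4 else q.reshape(3,3)
    return np.array(k["mtx"]),np.array(k["origin"]),Rm
def cloud(c,depth):
    M,o,Rm=cal(c); v,u=np.mgrid[0:480,0:640]
    p=np.stack([(u-M[0,2])/M[0,0]*depth,(v-M[1,2])/M[1,1]*depth,depth],-1)
    return p@Rm.T+o
def proj(c,P):
    M,o,Rm=cal(c); q=(np.atleast_2d(P)-o)@Rm; q=q@M.T
    return q[:,:2]/q[:,2:]
E
cat > a.py <<'E'
from h import *
np.set_printoptions(precision=1,suppress=True)
ims=[]
for c in ["scene","top"]:
    im,d=manip.snapshot(c); np.savez(f"{c}.npz",im=im,d=d); cv2.imwrite(f"pics/{c}.png",im[:,:,::-1])
    P=cloud(c,d); print(c,cal(c)[1])
    for t in ["caddy","tamper","lid","pot1","fork"]:
        for r in manip.regions_of(c,t)[:5]:
            m=r["region"]&(d>0); Q=P[m]
            if len(Q)==0: continue
            print(t,round(r["conf"],2),np.array(r["at"])*[480,640],m.sum(),"lo",np.percentile(Q,2,0),"med",np.median(Q,0),"hi",np.percentile(Q,98,0))
    for t in ["tamper_top","lid_edge","caddy","tamper"]:
        for r in manip.spot_point(c,t)[:4]: print("pt",t,round(r["conf"],2),np.array(r["at"])*[480,640])
s=manip.sense(); print(s["t"],s["ee_pos"],s["eef_rot"],s["width"])
E
python3 a.py
```

```text
scene [1195.6  698.2 1575.9]
caddy 0.78 [274.1 331. ] 4312 lo [471.  -62.3  17.3] med [542.5  57.   55.6] hi [645.6 199.  228.2]
tamper 0.98 [335.4 273.4] 1053 lo [764.3  55.2   4.6] med [810.6 100.2  33.5] hi [848.2 133.  214.9]
tamper 0.69 [252.4 460.5] 953 lo [187.2 243.    6.6] med [233.2 281.7  48.9] hi [260.  313.1 214.1]
lid 0.79 [276.6 316. ] 1077 lo [611.5 -67.6  97.1] med [630.3  66.5 176.2] hi [649.2 186.  230.7]
pot1 0.95 [159.9 237.9] 682 lo [ 438.3 -545.    14.4] med [ 477.8 -480.6   73.9] hi [ 519.6 -437.2  106. ]
pot1 0.81 [194.5 231.6] 656 lo [ 537.1 -413.6   27.2] med [ 573.7 -381.    75.1] hi [ 613.4 -334.5  107.8]
pot1 0.74 [210.4 256.7] 708 lo [ 515.3 -306.7   20.8] med [ 550.8 -273.9   75. ] hi [ 592.1 -227.2  108.1]
fork 0.95 [352.1 444.5] 834 lo [393.4 400.4  21.3] med [491.7 452.6  38.2] hi [620.2 484.3  49.6]
pt tamper_top 0.97 [311.8 269.6]
pt tamper_top 0.89 [222.5 469.6]
pt tamper_top 0.72 [276.2 357.6]
pt lid_edge 0.84 [261.5 312.4]
pt caddy 0.77 [285.2 335.1]
pt tamper 0.86 [261.5 456.2]
pt tamper 0.75 [346.6 278. ]
top [ 419.7  -20.3 1435.8]
caddy 0.72
[... 616 characters left out ...]
] 723 lo [ 532.6 -412.9   21.1] med [ 575.8 -387.8   61.7] hi [ 607.7 -336.5  107.3]
pot1 0.56 [259.2 490. ] 799 lo [ 439.2 -518.7   21.6] med [ 478.  -494.9   67.3] hi [ 513.5 -441.7  107.9]
fork 0.66 [258.6 157.7] 901 lo [388.8 396.8  16.9] med [472.3 447.2  36.5] hi [611. 478.  49.]
fork 0.44 [231.5 407.8] 724 lo [ 511.5 -306.2   21.5] med [ 554.7 -278.2   62.3] hi [ 587.2 -230.4  107.5]
pt tamper_top 0.79 [129.  279.7]
pt tamper_top 0.78 [226.3 256. ]
pt tamper_top 0.73 [355.6 205.8]
pt lid_edge 0.6 [192.6 292.1]
pt caddy 0.72 [236.7 290.6]
pt tamper 0.95 [150.4 289. ]
pt tamper 0.9 [234.9 259.6]
pt tamper 0.61 [345.8 219.9]
1.0 [223.  583.9 245.3] [ 0.   0.2  1.  -0. ] 85.45002114697326
```

View pics/scene.png

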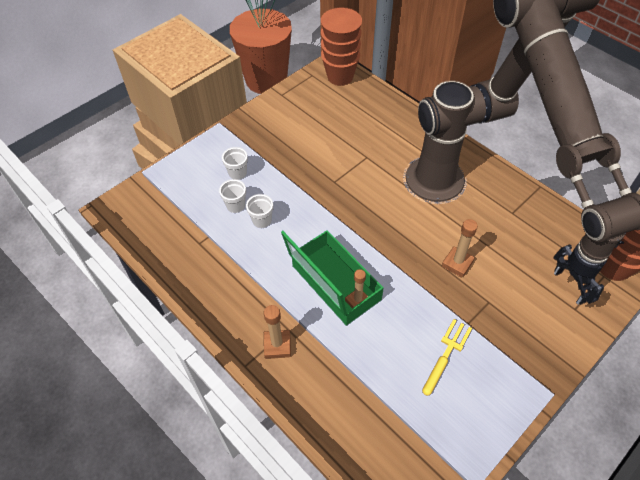

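View pics/top.png

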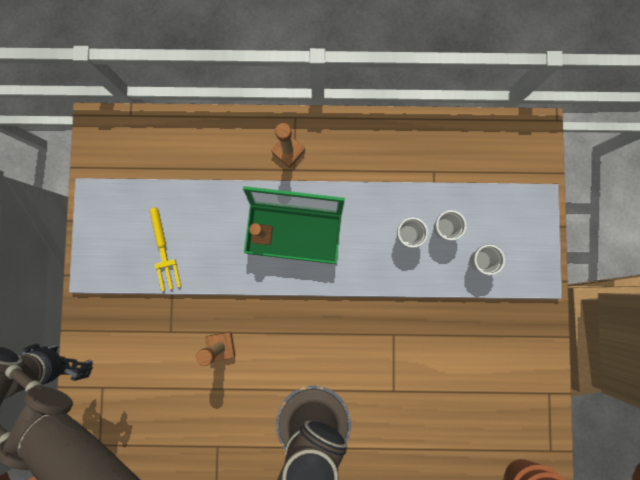

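```bash
cat > b.py <<'E'
from h import *
np.set_printoptions(precision=1,suppress=True)
for c in ["scene","top"]:
    z=np.load(c+".npz"); im,d=z["im"],z["d"]; P=cloud(c,d)
    hsv=cv2.cvtColor(im,cv2.COLOR_RGB2HSV); g=(hsv[...,0]>45)&(hsv[...,0]<85)&(hsv[...,1]>120)&(d>0)
    g&=(P[...,0]>400)&(P[...,0]<720)&(abs(P[...,1]-60)<200)
    rim=g&(P[...,2]>86)&(P[...,2]<102)
    r=cv2.minAreaRect(P[rim][:,:2].astype(np.float32)); print(c,"rim",rim.sum(),r, cv2.boxPoints(r))
    Q=P[g&(P[...,2]>210)]; print("lid top",len(Q),np.median(Q,0),np.percentile(Q,[2,98],0))
    vx=cv2.fitLine(Q[:,:2].astype(np.float32),cv2.DIST_HUBER,0,.01,.01).ravel(); print("lid edge line",vx,np.degrees(np.arctan2(vx[1],vx[0])))
    br=(hsv[...,0]<20)&(hsv[...,1]>80)&(P[...,0]>470)&(P[...,0]<640)&(P[...,1]>60)&(P[...,1]<210)&(d>0)
    for a,b in [(180,200),(160,182),(40,60)]:
        Q=P[br&(P[...,2]>a)&(P[...,2]<b)]; print(a,len(Q),Q.mean(0) if len(Q) else "",Q.min(0) if len(Q) else '',Q.max(0) if len(Q) else '')
    for n,xy in [("far",(791,84)),("near",(222,270))]:
        m=(abs(P[...,0]-xy[0])<70)&(abs(P[...,1]-xy[1])<70)&(P[...,2]>195)&(P[...,2]<240); Q=P[m]; print(n,Q.mean(0),Q.min(0),Q.max(0))
    if c=="top": cv2.imwrite("pics/crop.png",cv2.resize(im[170:290,220:370,::-1],None,fx=5,fy=5,interpolation=cv2.INTER_CUBIC))
s=manip.sense();print(R.from_quat(np.r_[s["eef_rot"][1:],s["eef_rot"][0]]).as_matrix())
E
python3 b.py
```

```text
scene rim 384 ((548.681396484375, 66.40367889404297), (263.6104736328125, 147.4988250732422), 83.9843978881836) [[461.5 -56.9]
 [608.2 -72.4]
 [635.8 189.8]
 [489.2 205.2]]
lid top 325 [637.8  72.  226.2] [[622.9 -63.2 213.6]
 [651.4 184.7 232.1]]
lid edge line [  0.1   1.  637.5  64.8] 84.32459
180 79 [549.9 160.5 184.5] [534.1 145.8 180.1] [564.1 176.3 191.1]
160 62 [554.6 163.2 174.8] [532.7 146.  162.7] [565.5 176.3 181.8]
40 136 [557.1 153.9  46.9] [521.  130.5  40.1] [577.8 173.9  59.7]
far [805.7  91.6 210.1] [783.6  69.4 195.5] [825.3 111.6 218.4]
near [224.9 276.5 208.6] [196.1 253.9 195.6] [244.9 297.2 218.8]
top rim 551 ((544.1448974609375, 62.99077606201172), (256.9579772949219, 138.34857177734375), 84.04928588867188) [[462.  -57.6]
 [599.6 -72. ]
 [626.3 183.6]
 [488.7 197.9]]
lid top 357 [631.6  54.7 226.7] [[616.9 -69.2 215.8]
 [646.2 175.3 231.9]]
lid edge line [  0.1   1.  631.4  51.2] 83.9091
180 102 [545.7 156.1 184.6] [532.2 142.3 180.2] [558.8 171.1 190.8]
160 32 [541.5 150.2 176.7] [530.2 140.7 163.5] [556.4 171.5 182. ]
40 215 [540.6 149.7  46.7] [516.2 127.8  40.2] [571.5 183.6  59.7]
far [799.4  85.9 210.5] [780.5  66.4 195. ] [820.6 106.  218.9]
near [220.7 271.4 211.4] [199.3 252.1 195.1] [240.5 291.2 220.1]
[[-0.9  0.4  0. ]
 [ 0.4  0.9 -0. ]
 [-0.  -0.  -1. ]]
```

View pics/crop.png

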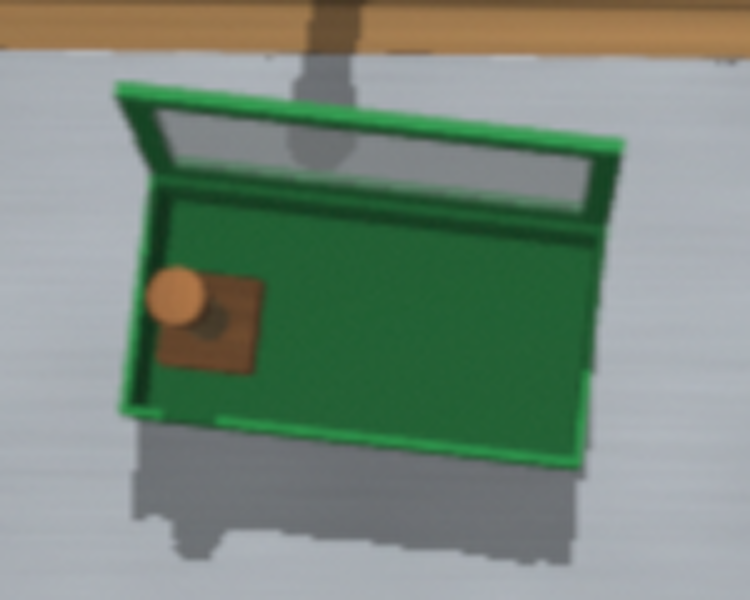

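Candidates for the tamper in the top view are (286,147) behind the caddy, (215,350) near the robot and (260,232) in the caddy. The one in the caddy is the smallest: its top is at z≈185, against about 215 for the others. The crop confirms it stands at the caddy's left (+y) end, with its knob at crop (177,295) and the lid leaning back at the top. So that is my choice.

Emit:
jog_arm([
  [[0.8,-0.9,0,0,0,0,1],[0.8,-0.9,0,0,0,0,1],[0.8,-0.9,0,0,0,0,1],[0.8,-0.9,0,0,0,0,1],[0.8,-0.9,0,0,0,0,1],[0.8,-0.9,0,0,0,0,1],[0.8,-0.9,0,0,0,0,1],[0.8,-0.9,0,0,0,0,1],[0.8,-0.9,0,0,0,0,1]],
])

```text
t: 1.9
ee_pos: [422.5, 359.5, 245.3]
eef_rot: [-0.0, 0.181, 0.983, 0.0]
wrist_force: [0.1, 0.6, -0.4]
width: 0.2
grasp_force: 0.0
```

```bash
python3 -c "
from h import *
s=manip.sense();q=s['eef_rot'];m=R.from_quat(np.r_[q[1:],q[0]]).as_matrix()
print(s['t'],s['ee_pos'],s['width'],np.degrees(np.arctan2(m[1,1],m[0,1])),s['wrist_force'])"
```

```text
1.9 [422.45390189 359.4943363  245.27221565] 0.154048851490341 69.11704702819152 [ 0.09120779  0.6150985  -0.44545625]
```

Emit:
jog_arm([
  [[0.52,-0.6,0,0,0,0.083,1],[0.52,-0.6,0,0,0,0.083,1],[0.52,-0.6,0,0,0,0.083,1],[0.52,-0.6,0,0,0,0.083,1],[0.52,-0.6,0,0,0,0.083,1],[0.52,-0.6,-0.12,0,0,0.083,1],[0.52,-0.6,-0.25,0,0,0.083,1],[0.52,-0.6,-0.25,0,0,0.083,1]],
])

```text
t: 2.7
ee_pos: [548.0, 209.7, 177.6]
eef_rot: [-0.005, 0.051, 0.999, -0.002]
wrist_force: [-0.8, 0.4, -0.9]
width: 0.2
grasp_force: 0.0
```

```bash
python3 -c "
from h import *
im,d=manip.snapshot('top');im2,d2=manip.snapshot('scene')
a=cv2.resize(im[150:300,200:350],(400,400));b=cv2.resize(im2[200:340,270:410],(400,400))
cv2.imwrite('pics/c1.png',np.hstack([a,b])[:,:,::-1]);s=manip.sense();print(s['ee_pos'],s['wrist_force'])"
```

```text
[551.68907541 210.43491889 182.3223683 ] [0.64353405 0.30033834 0.64027574]
```

View pics/c1.png

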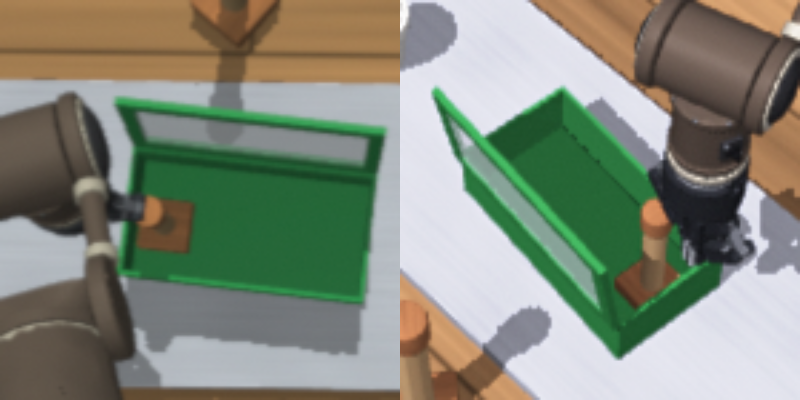

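Left panel: the closed fingers (130,205) stand just +y of the knob (155,210). The right panel agrees, so I push slowly along the caddy's -y.

Emit:
jog_arm([
  [[-0.004,-0.04,0,0,0,0,1],[-0.008,-0.08,0,0,0,0,1],[-0.011,-0.11,0,0,0,0,1],[-0.014,-0.14,0,0,0,0,1],[-0.017,-0.17,0,0,0,0,1],[-0.02,-0.2,0,0,0,0,1],[-0.023,-0.23,0,0,0,0,1],[-0.026,-0.26,0,0,0,0,1],[-0.029,-0.29,0,0,0,0,1],[-0.032,-0.32,0,0,0,0,1],[-0.035,-0.35,0,0,0,0,1],[-0.038,-0.38,0,0,0,0,1],[-0.041,-0.41,0,0,0,0,1],[-0.041,-0.41,0,0,0,0,1],[-0.041,-0.41,0,0,0,0,1],[-0.041,-0.41,0,0,0,0,1]],
])

```text
t: 4.4
ee_pos: [542.8, 106.6, 182.8]
eef_rot: [0.0, 0.052, 0.999, 0.0]
wrist_force: [0.4, -0.3, -0.7]
width: -0.5
grasp_force: 0.0
```

```bash
python3 -c "
from h import *
im,d=manip.snapshot('top');im2,d2=manip.snapshot('scene')
a=cv2.resize(im[150:300,200:350],(400,400));b=cv2.resize(im2[200:340,270:410],(400,400))
cv2.imwrite('pics/c2.png',np.hstack([a,b])[:,:,::-1]);s=manip.sense();print(s['ee_pos'],s['wrist_force'])"
```

```text
[542.80157274 106.6620514  182.79774442] [ 0.07779976  0.22912801 -0.57955953]
```

View pics/c2.png

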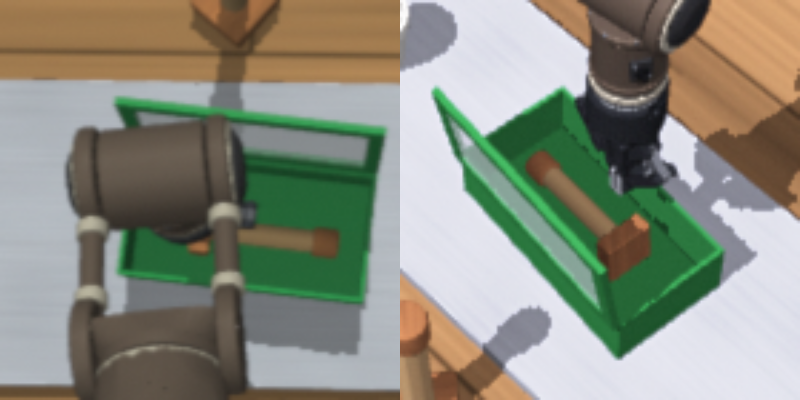

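Both panels show the tamper lying flat in the caddy, foot at right panel (622,245) and knob at (540,165). Next I go up, over and down behind the lid.

Emit:
jog_arm([
  [[0,0,0.2,0,0,0,1],[0,0,0.43,0,0,0,1],[0,0,0.43,0,0,0,1],[0,0,0.43,0,0,0,1],[0.2,-0.07,0.43,0,0,0,1],[0.4,-0.13,0.43,0,0,0,1],[0.6,-0.2,0.43,0,0,0,1],[0.6,-0.2,0.43,0,0,0,1],[0.6,-0.2,0.43,0,0,0,1],[0.6,-0.2,0.25,0,0,0,1],[0.6,-0.2,0.08,0,0,0,1],[0.6,-0.2,0.08,0,0,0,1],[0.6,-0.2,0.08,0,0,0,1]],
])

```text
t: 5.8
ee_pos: [690.6, 57.1, 201.6]
eef_rot: [-0.002, 0.052, 0.999, -0.0]
wrist_force: [0.1, 0.1, -0.0]
width: -0.2
grasp_force: 0.0
```

```bash
python3 -c "
from h import *
im,d=manip.snapshot('top');im2,d2=manip.snapshot('scene')
a=cv2.resize(im[150:300,200:350],(400,400));b=cv2.resize(im2[200:340,270:410],(400,400))
cv2.imwrite('pics/c3.png',np.hstack([a,b])[:,:,::-1]);s=manip.sense();print(s['ee_pos'],s['wrist_force'])"
```

```text
[693.78537241  56.88873987 205.75408698] [-0.00750781  1.44711143  0.18894667]
```

View pics/c3.png

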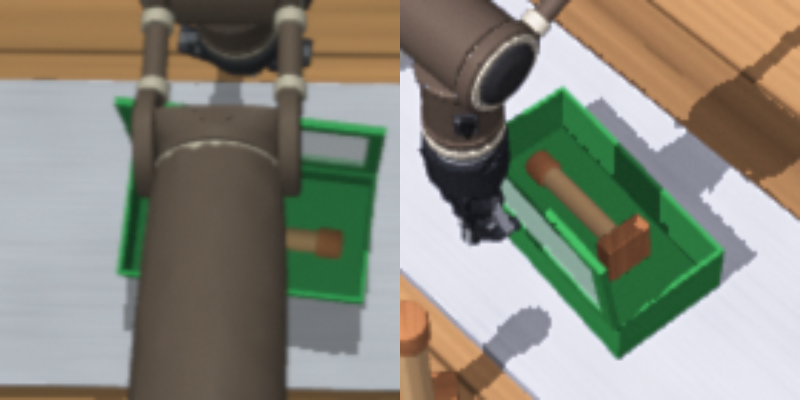

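The fingers (right panel (490,225)) are behind the lid and free of it. I push along the caddy's -x.

Emit:
jog_arm([
  [[-0.06,0.006,0,0,0,0,1],[-0.1,0.01,0,0,0,0,1],[-0.14,0.014,0,0,0,0,1],[-0.18,0.018,0,0,0,0,1],[-0.22,0.022,0,0,0,0,1],[-0.26,0.026,0,0,0,0,1],[-0.3,0.03,0,0,0,0,1],[-0.34,0.034,0,0,0,0,1],[-0.38,0.038,0,0,0,0,1],[-0.42,0.042,0,0,0,0,1],[-0.46,0.046,0,0,0,0,1],[-0.5,0.05,0,0,0,0,1],[-0.5,0.05,0,0,0,0,1],[-0.5,0.05,0,0,0,0,1],[-0.5,0.05,0.1,0,0,0,1],[-0.5,0.05,0.2,0,0,0,1],[-0.5,0.05,0.3,0,0,0,1],[-0.4,0.3,0.4,0,0,0,1],[-0.4,0.6,0.4,0,0,0,1],[-0.4,0.9,0.4,0,0,0,1]],
])

```text
t: 7.9
ee_pos: [592.7, 213.3, 302.6]
eef_rot: [0.002, 0.053, 0.999, 0.001]
wrist_force: [0.7, -0.8, 0.1]
width: -0.1
grasp_force: 0.0
```

Emit:
jog_arm([
  [[0,0.4,0,0,0,0,1],[0,0.8,0,0,0,0,1],[0,0.8,0,0,0,0,1],[0,0.8,0,0,0,0,1],[0,0.8,0,0,0,0,1],[0,0.8,0,0,0,0,1]],
])

```text
t: 8.5
ee_pos: [590.5, 413.3, 299.8]
eef_rot: [-0.0, 0.051, 0.999, -0.0]
wrist_force: [-0.5, -0.5, -0.2]
width: -0.4
grasp_force: 0.0
```

```bash
python3 -c "
from h import *
im,d=manip.snapshot('top');im2,d2=manip.snapshot('scene')
for n,i,D in (('top',im,d),('scene',im2,d2)):
    P=cloud(n,D);h=cv2.cvtColor(i,cv2.COLOR_RGB2HSV);g=(h[...,0]>45)&(h[...,0]<85)&(h[...,1]>100)&(D>0)&(abs(P[...,0]-550)<110)&(abs(P[...,1]-65)<150)
    Q=P[g];print(n,np.percentile(Q[:,2],[50,90,98,99.5]))
a=cv2.resize(im[150:300,200:350],(400,400));b=cv2.resize(im2[200:340,270:410],(400,400))
cv2.imwrite('pics/c4.png',np.hstack([a,b])[:,:,::-1]);s=manip.sense();print(s['t'],s['ee_pos'],s['wrist_force'])"
```

```text
top [101.58079913 105.073985   107.12200308 108.53197817]
scene [ 95.33706991 103.73196603 106.84943211 109.12974183]
8.6 [590.99867804 411.16689944 300.38934237] [-0.6806908   0.47039465 -0.05759528]
```

View pics/c4.png

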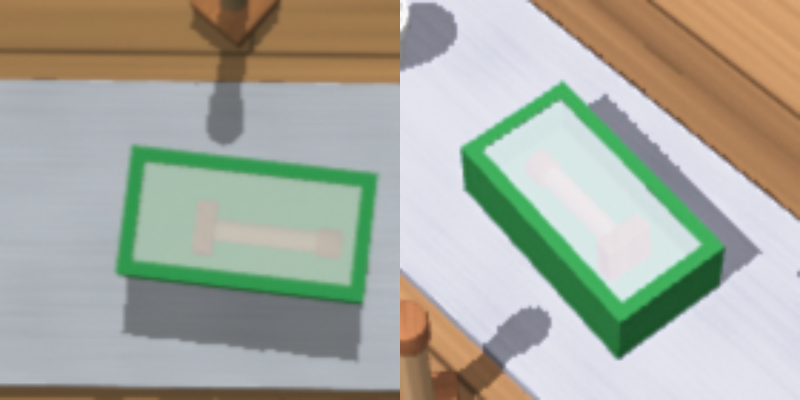

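The lid is flat and shut at z≈102, with the tamper lying underneath, and the arm is clear of everything.

```bash
python3 -c "
from plant import manip
print(manip.finish_job())"
```

```text
the job is handed in; nothing more can be done
None
```

The tamper lies flat inside the caddy with the lid snapped shut over it; the pots and fork were never approached, and the job was handed in at about 8.6 s on the robot's clock.

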